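# Vent the purged dry-storage cabinet, release its two catches and hold its door wide

### The job

The clear dry-storage cabinet is still under purge gas and a colleague wants to reach in: pull the yellow vent cap on its roof up past its click to the top of its travel and leave it up, then squeeze the blue main catch so that the door cracks open onto its safety catch, then squeeze the red safety catch to free the door. Swing the door past its check to wide open, a good 10 degrees beyond square to the cabinet front. The door is sprung to close, so the job finishes while you are still holding it there, at rest; leave the jar, bottles and instruments around it undisturbed.

Things in the scene. Friction and masses are not known exactly. Their poses are not given: they have to be found in the camera images.
- cabinet: Fixed bench cabinet, white base and roof, clear walls; 240 mm deep (its x), 280 wide (its y), roof 220 mm above the table. Origin: centre of its underside, z up. Its FRONT, with the door, faces its own -x. The door's hinge is at its -y end, the free edge and handle at its +y end.
- vent_cap_grip (a point): Yellow vent cap on the roof (cabinet frame x +50, y +30 mm): upright, round, 28 mm across; when down it reaches from 3 to 38 mm above the roof. This point is on its axis, 26 mm above the roof (12 mm below its top), and moves with the cap.
- vent_cap (a joint): Vent cap travel straight up in m: 0 = down (start), 0.014 = fully up and captive. A ball detent at about 0.003 takes some 11 N of pull to pass; the cap then stays up by itself.
- main_catch (a point): Point midway between the two upright BLUE squeeze tabs of the main catch, on the roof's front edge; fixed, axes as the cabinet's. Each tab is 28 mm long along x and stands from 5 to 39 mm above the roof; their outer faces are 48 mm apart along y. The point is 28 mm above the roof (11 mm below the tab tops). The base plate under them is 4 mm thick.
- main_l (a joint): How far each blue tab is pressed in, in m: 0 = sprung out, 0.009 = fully squeezed (30 mm over the outer faces). The two tabs are geared and always move in equally, so pushing one more than the other also works; 11 N in all. The door is let go at about 0.0075. They spring out when released.
- safety_catch (a point): Point midway between the two upright RED squeeze tabs of the safety catch, on the roof's front edge, 100 mm from the blue one towards the hinge; fixed; axes and sizes as for the main catch.
- safety_l (a joint): The same for the red tabs (0 to 0.009 m, lets go at about 0.0075). It carries the door only once the main catch has let it go; after letting go, its tabs may stay pressed until the door has swung on.
- door_hinge (a point): Point on the door's upright hinge axis (cabinet frame x -126, y -128 mm), 190 mm above the table; fixed, axes as the cabinet's.
- door_handle (a point): Grip point on the handle: a black upright round bar 12 mm thick, 98 to 212 mm above the table, 55 mm out from the door's mid-plane (45 mm gap), 215 mm from the hinge along the door; free above its stays at 108 and 158 mm. The point is on its axis at 190 mm and moves with the door; axes are the door's (y from hinge to free edge, -x outwards, z up).
- door (a joint): Door angle in rad, anticlockwise from above: 0 shut, 0.10 cracked on the safety catch, 0.20 ajar by itself once that is squeezed. Beyond, a damped closing spring (1 to 1.5 N at the handle) and a check from 0.65 to 1.05 (2.5 N). 1.57 = square to the front, 2.0 = end stop. Let go when wide, it falls back on the check at 1.4. Door edge sweeps 265 mm from the hinge; top edge at 206 mm.
- storage_bottle: Bystander: white storage bottle, 64 mm across and 165 mm tall. Origin: centre of its underside.
- beaker: Bystander: glass beaker, 68 mm across and 88 mm tall. Origin: centre of its underside.
- cuvette_rack: Bystander: white rack of capped cuvettes, 90 x 140 mm and 56 mm tall. Origin: centre of its underside.
- pipette_tray: Bystander: white tray, 75 x 240 mm and 35 mm tall, with a grey pipette. Origin: centre of its underside.
- pocket_meter: Bystander: black pocket meter, 90 x 180 mm and 32 mm thick. Origin: centre of its underside.
- reagent_jar: Bystander: amber jar with a blue cap, 44 mm across and 55 mm tall, standing on the back of the cabinet's roof. Origin: centre of its underside.
- drop_bottle: Bystander: white drop bottle with a red cap, 36 mm across and 75 mm tall. Origin: centre of its underside.

How it is judged:
By the outcome, as a careful person would: the job done as asked, in the order asked, and still so for the second after the job is handed in, while the arm keeps its last pose, push and grip.
It also fails if it takes over 64 s, if anything falls off the work surface, if the arm or the gripper's body presses on something with over 40 N, if the wrist force passes 120 N, or if a joint passes its speed limit or range.

### The arm

A 7-joint arm with a two-finger parallel gripper is mounted at the origin on the work surface. World frame = base frame: x ahead of the robot, y to its left, z up, the work surface at z = 0. Lengths are in m, angles in degrees, forces in N, time in s.
With the tool pointing down it reaches from about 0.425 to 0.875 m from the base axis. Payload 4.7 kg.
Tool frame: the origin (TCP) lies at the very end of the fingers, on their centre line; the grasp point (between the pads) lies 19 mm behind it; z points along the fingers, y is the direction in which the jaws open and shut (so a half turn about z gives the same grasp; the last joint's range is limited). The gripper opens to 87 mm and grips with 3 to 60 N. Pads are 19 mm wide; open, the fingers measure 117 mm over their backs; the gripper's body (75 mm by 190 mm) begins 51 mm behind the grasp point.
Start: joints at [71.568, 18.392, -4.016, 83.108, 1.295, 78.541, -3.26], TCP at [0.214, -0.614, 0.223] pointing down, gripper open.
Joint ranges: [-163.93, 163.93], [-17.29, 119.83], [-79.2, 71.16], [3.27, 140.29], [-89.18, 269.18], [5.43, 117.66], [-154.24, 154.24]. Speed limits (degrees/s): [147.25, 147.25, 180, 180, 180, 180, 180].

### API

Orientations are given as [roll, pitch, yaw] about the fixed x, y, z axes, in that order (R = Rz(yaw) Ry(pitch) Rx(roll)).
In Python, from cell import * gives the robot as it stands.
- The arm moves only by the tool arm_command, never from a script. Its argument "targets" is a list that holds one entry, the list of rows, each a list of 7 numbers: the shift along the tool's x, y, z in m, then the turn, a rotation vector about the tool's x, y, z in degrees, then the gripper's target within -1 to 1 (shut at 1, half-way at 0, fully open at -1). In form: [[[tx, ty, tz, rx, ry, rz, claw], ...]]. A call has 1 to 10 rows; each row is the pose to reach, as a shift and turn from the pose commanded when the call began, along the tool's axes at that moment; what a row does not reach only later rows make up. A row lasts 1/10 s, in which the tool goes at most 50 mm and 8.59 degrees, less where a joint would pass 70% of its speed; a pose out of reach is approached as far as the arm can. A call with a gripper value outside its range is refused whole. The fingers move at their own pace and stop on an object; "newtons" is the grip in N (left out, the last holds). Time passes only in rows, so rows that repeat a pose let the fingers close. It gives the time, the measured TCP pose, the force and the opening at its end, in the units of the state.
- get_obs(): the state, without advancing time (a new reading comes with each control period).
- read_camera(name): name is "scene" or "top"; returns a dict with "img" (420x560x3 uint8, red, green, blue), "z_map" (420x560 float32, m along the optical axis (not along the pixel's ray), 0 where there is no reading), "K" (3x3 intrinsics, pixels), "origin" and "attitude" of the camera in the world. Camera axes: x right, y down, z forward; pixel columns grow to the right and rows downward; lengths in m; the calibration is good to about 2 mm. A picture is of the moment at which its call begins.
- sign_off(): hands the job in, once; it reports no verdict.
Trained networks look in the newest picture that a camera, given by its name, has taken for a name from the list of things; names that differ only in an ending like _2 or _b are one class to them, and where a whole thing is asked for, a point or a joint stands for the part that bears it (a point fixed in the world has none). Each returns a list of dicts, best first, with "conf" (0 to 1); they miss things now and then, are a little off and sometimes report something else, mostly with a low value. They report only what shows in the picture. A call takes as long as a camera call.
- search_frame(thing, camera): "position" ([column, row] in pixels, amid what is visible of it).
The state is a dict: "time_s": time; "qpos": joint angles; "joint_velocities": joint speeds; "effort": joint torques, N m; "tool_pos": TCP position; "tool_rot": TCP orientation; "force": force on the tool from outside, world axes, zero at the start; "wrist_torque": the same for the moment, N m; "grip_width": finger opening in m.
Only numpy, scipy, OpenCV 4.12 (cv2) and the standard library are available. Lean on these libraries where they do the work, as an engineer would, in place of code of your own. Each camera call takes 0.05 s, during which the arm holds its last target.

## Working session

There is one attempt and no reset: what is moved stays moved. The work goes in short steps, Python scripts to look and compute and a tool call to move; the robot and the scene stay as the last step left them, time stands still between calls to the robot, and variables do not carry over. Pictures are saved under pics/ and viewed, and the job is handed in when it is done.

Besides the shell and the picture viewer there is one more tool, called after "Request:" as name(argument=value, ...), one argument or row to a line, values as JSON. arm_command: Moves the arm, as the interface text tells. Its arguments: {"type":"object","properties":{"targets":{"type":"array","items":{"type":"array","items":{"type":"array","items":{"type":"number"}}}},"newtons":{"type":"number"}},"required":["targets"]}

```bash
ls; mkdir -p pics; python3 - <<'E'
from cell import *
import cv2
o=get_obs(); print(o)
for n in ["scene","top"]:
    c=read_camera(n); cv2.imwrite(f"pics/{n}0.png",c["img"][:,:,::-1]); print(n,c["K"],c["origin"],c["attitude"])
    for t in ["cabinet","vent_cap_grip","main_l","safety_l","door_handle","storage_bottle","beaker","cuvette_rack","pipette_tray","pocket_meter","reagent_jar","drop_bottle"]:
        print(t,[(d["position"],d["conf"]) for d in search_frame(t,n)[:2]])
E
```

```text
pics
{'time_s': 0.0, 'qpos': array([71.56592761, 18.43797706, -4.01471171, 83.17500521,  1.29438383,
       78.54129681, -3.26086938]), 'joint_velocities': array([ 0.03737883, -0.02456286, -0.00763485, -0.08562891, -0.0650258 ,
       -0.08908424, -0.06792537]), 'effort': array([ 2.52279569e-04, -4.91277659e+01, -4.03972277e-01, -3.12529707e+01,
       -6.38895482e-02,  4.35598113e-02,  1.82092058e-04]), 'tool_pos': array([ 0.21397537, -0.61317957,  0.22147277]), 'tool_rot': array([-1.79890927e+02,  5.47120407e-03,  1.92420592e+01]), 'force': array([ 0.26655402, -0.08899641,  0.95367936]), 'wrist_torque': array([ 0.03160837, -0.0149774 , -0.01130911]), 'grip_width': 0.08688110087086368}
scene [[425.05660016   0.         282.39035213]
 [  0.         425.05660016 209.81849217]
 [  0.           0.           1.        ]] [ 1.22859952 -0.63760571  1.23910671] [-1.40761197e+02  3.40724547e-02  4.59190361e+01]
cabinet [([236.7, 226.6], 0.63), ([333.7, 147.1], 0.2)]
vent_cap_grip [([209.5, 206.2], 0.41)]
main_l [([237.1, 227.2], 0.71)]
safety_l [([259.7, 196.7], 0.42)]
door_handle [([272.2, 
[... 273 characters left out ...]
1.5], 0.18)]
drop_bottle [([234.6, 226.5], 0.58), ([266.7, 308.7], 0.54)]
top [[391.26202569   0.         286.7798189 ]
 [  0.         391.26202569 209.68732941]
 [  0.           0.           1.        ]] [ 0.37550878 -0.02081336  1.67412952] [-172.6952961    -0.72677136  -91.18137469]
cabinet [([313.3, 223.2], 0.74)]
vent_cap_grip [([335.3, 229.2], 0.47)]
main_l [([304.0, 182.5], 0.67), ([313.5, 190.1], 0.51)]
safety_l []
door_handle [([298.8, 196.6], 0.82)]
storage_bottle [([200.7, 170.1], 0.75)]
beaker [([170.4, 196.2], 0.71)]
cuvette_rack [([167.4, 251.9], 0.83)]
pipette_tray [([273.1, 164.1], 0.64)]
pocket_meter [([411.6, 255.7], 0.97)]
reagent_jar []
drop_bottle [([296.5, 200.4], 0.5)]
```

View pics/scene0.png

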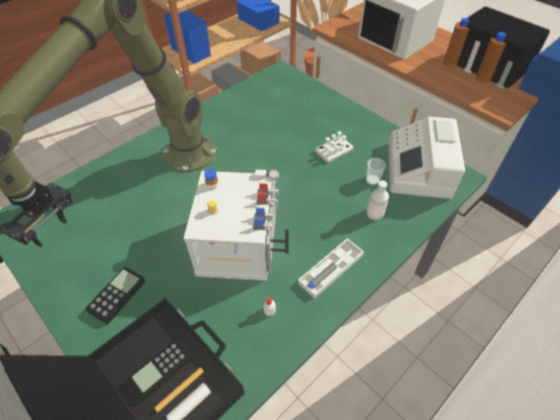

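View pics/top0.png

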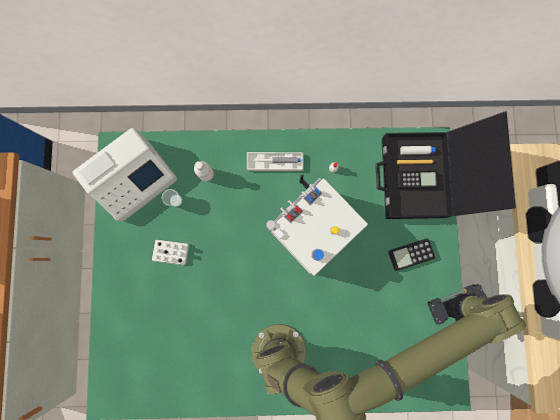

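The pictures show the cabinet at about (235,225) in scene and (318,227) in top. The blue tabs, red tabs, yellow cap and black handle are all visible. Next I zoom in and measure.

```bash
cat > h.py <<'E'
import numpy as np, cv2
from scipy.spatial.transform import Rotation as R
def rot(a): return R.from_euler('xyz',a,degrees=True).as_matrix()
def cloud(c):
    z=c["z_map"]; K=c["K"]; v,u=np.mgrid[:z.shape[0],:z.shape[1]]
    p=np.stack([(u-K[0,2])/K[0,0]*z,(v-K[1,2])/K[1,1]*z,z],-1)
    return p@rot(c["attitude"]).T+c["origin"]
def ray(c,u,v,zw):
    K=c["K"]; d=rot(c["attitude"])@np.array([(u-K[0,2])/K[0,0],(v-K[1,2])/K[1,1],1.]); o=np.array(c["origin"])
    return o+d*(zw-o[2])/d[2]
def proj(c,p):
    q=rot(c["attitude"]).T@(np.array(p)-c["origin"]); K=c["K"]; return K[:2,:2]@(q[:2]/q[2])+K[:2,2]
E
python3 - <<'E'
from cell import *
from h import *
for n,(a,b,w,h) in {"scene":(170,160,140,120),"top":(250,150,130,130)}.items():
    c=read_camera(n); P=cloud(c); im=c["img"]
    cv2.imwrite(f"pics/{n}1.png",cv2.resize(im[b:b+h,a:a+w,::-1],None,fx=5 if n=="scene" else 4.5,fy=5 if n=="scene" else 4.5,interpolation=cv2.INTER_CUBIC))
    hsv=cv2.cvtColor(im,cv2.COLOR_RGB2HSV); H,S,V=[hsv[...,i].astype(int) for i in range(3)]
    reg=np.zeros(H.shape,bool); reg[b:b+h,a:a+w]=1
    for nm,m in {"yellow":(H>18)&(H<32)&(S>120)&(V>120),"blue":(H>100)&(H<130)&(S>100),"red":((H<8)|(H>172))&(S>110)}.items():
        m=(m&reg).astype(np.uint8); k,l,st,ce=cv2.connectedComponentsWithStats(m,connectivity=8)
        for i in range(1,k):
            if st[i,4]<6: continue
            q=P[l==i]; zt=np.percentile(q[:,2],90)
            print(n,nm,st[i],ce[i].round(1),"med",np.median(q,0).round(4),"ztop",zt.round(4),"topmed",np.median(q[q[:,2]>zt-.008],0).round(4))
    # roof plane
    m=reg&(abs(P[...,2]-.22)<.006)&(S<60)&(V>120)
    q=P[m][:,:2].astype(np.float32); print("roof",m.sum(),np.median(P[m][:,2]),cv2.minAreaRect(q))
E
```

```text
scene yellow [208 201   9  12  77] [211.9 206.2] med [ 0.4887 -0.2182  0.2503] ztop 0.2581 topmed [ 0.4837 -0.2166  0.2554]
scene blue [205 169  11  11 107] [209.9 173.6] med [ 0.3956 -0.1508  0.2728] ztop 0.2759 topmed [ 0.3945 -0.1498  0.2731]
scene blue [257 208   7   7  43] [259.9 211.3] med [ 0.5997 -0.1238  0.2428] ztop 0.2537 topmed [ 0.6008 -0.1242  0.2517]
scene blue [255 218   9   8  59] [258.6 221.7] med [ 0.6276 -0.1554  0.246 ] ztop 0.2572 topmed [ 0.6276 -0.1541  0.2555]
scene red [260 184   7   7  49] [263. 187.] med [ 0.5331 -0.0502  0.2418] ztop 0.2543 topmed [ 0.5342 -0.0521  0.2527]
scene red [258 193   9   8  66] [261.8 196.4] med [ 0.5613 -0.0815  0.2436] ztop 0.257 topmed [ 0.5605 -0.0796  0.2534]
roof 4422 0.21835558459612348 ((0.5082653760910034, -0.1505407691001892), (0.2658292353153229, 0.2838972508907318), 41.888675689697266)
top yellow [331 226   8   8  49] [334.6 229.7] med [ 0.4796 -0.2151  0.257 ] ztop 0.2617 topmed [ 0.4822 -0.2163  0.2578]
top blue [298 158   3   4  11] [298.9 159.6] med [ 0.8003 -0.1031  0.0314] ztop 0.0366 topmed [ 0.8031 -0.1031  0
[... 159 characters left out ...]
308.8 198.5] med [ 0.597  -0.1248  0.2563] ztop 0.2604 topmed [ 0.5982 -0.1247  0.2582]
top blue [313 249  11  11  90] [317.9 254.3] med [ 0.3932 -0.1497  0.276 ] ztop 0.2796 topmed [ 0.3932 -0.1499  0.2762]
top red [334 163   3   4  12] [335.  164.5] med [ 0.7638 -0.2502  0.078 ] ztop 0.0818 topmed [ 0.7642 -0.2502  0.0781]
top red [295 206   6   7  21] [297.4 208.9] med [ 0.5589 -0.0809  0.2578] ztop 0.2614 topmed [ 0.5602 -0.0816  0.2597]
top red [287 214   6   7  21] [289.4 216.9] med [ 0.5306 -0.0508  0.2546] ztop 0.2632 topmed [ 0.5296 -0.05    0.2596]
roof 3970 0.22059201843143095 ((0.5077646970748901, -0.15168732404708862), (0.2631372809410095, 0.2803150415420532), 41.92393112182617)
```

View pics/scene1.png

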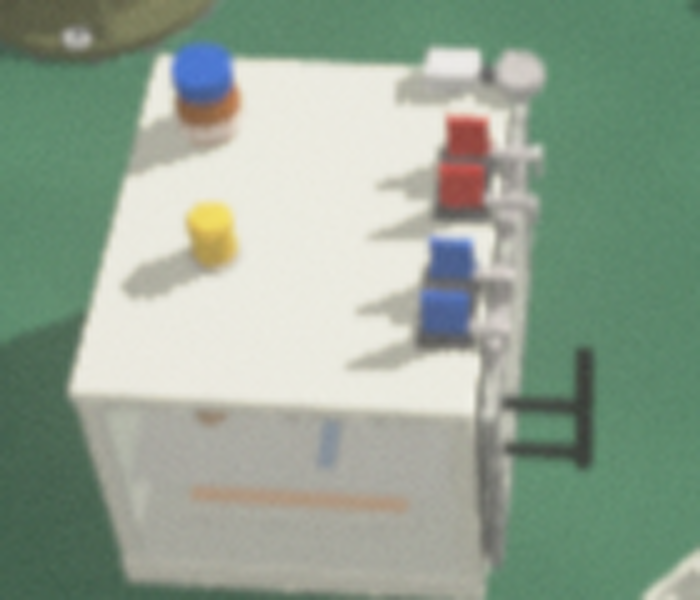

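View pics/top1.png

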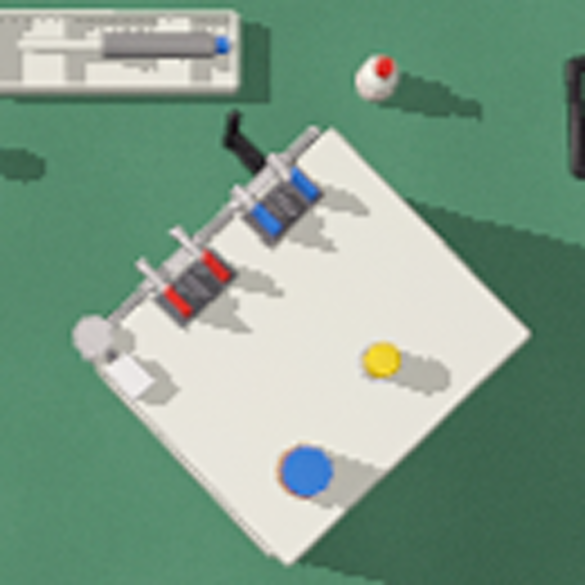

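```bash
cat >> h.py <<'E'
def cabT(C,yaw):
    a=np.radians(yaw); return lambda x,y,z: np.array([C[0]+x*np.cos(a)-y*np.sin(a),C[1]+x*np.sin(a)+y*np.cos(a),z])
E
python3 - <<'E'
from cell import *
from h import *
from scipy.optimize import least_squares
obs=np.array([[.483,-.2165],[.613,-.1397],[.546,-.0658]]) 
def f(p):
    T=cabT(p[:2],p[2]); return np.r_[ (T(.05,.03,0)[:2]-obs[0]),(T(p[3],p[4],0)[:2]-obs[1]),(T(p[3],p[4]-.1,0)[:2]-obs[2]), 0.5*(p[4]-.06)]
s=least_squares(f,[.5,-.16,-138,-.1,.06],x_scale=[.1,.1,10,.1,.1]); p=s.x; print(p,s.cost)
T=cabT(p[:2],p[2])
pts={"cap":T(.05,.03,.258),"main":T(p[3],p[4],.259),"saf":T(p[3],p[4]-.1,.259),"h":T(-.181,.087,.212),"hb":T(-.181,.087,.158),"hinge":T(-.126,-.128,.22)}
for a in(-.12,.12):
    for b in (-.14,.14): pts[f"c{a}{b}"]=T(a,b,.22)
for k,v in pts.items(): print(k,v.round(4))
for n,(a,b,w,h,s) in {"scene":(170,160,140,120,5),"top":(250,150,130,130,4.5)}.items():
    c=read_camera(n); P=cloud(c)
    im=cv2.resize(c["img"][b:b+h,a:a+w,::-1],None,fx=s,fy=s,interpolation=cv2.INTER_CUBIC)
    for v in pts.values():
        q=((proj(c,v)-[a,b]+.5)*s).astype(int); cv2.drawMarker(im,tuple(int(i) for i in q),(255,0,255),0,12,1)
    cv2.imwrite(f"pics/{n}2.png",im)
    for t in ["storage_bottle","beaker","cuvette_rack","pipette_tray","pocket_meter","drop_bottle"]:
        d=[e for e in search_frame(t,n) if e["conf"]>.5]
        if d:
            u,vv=np.round(d[-1 if t=="drop_bottle" else 0]["position"]).astype(int); w_=P[vv,u]; print(n,t,w_.round(3),"dist hinge",np.hypot(*(w_-pts["hinge"])[:2]).round(3))
E
```

```text
[ 5.00020342e-01 -1.60759521e-01 -1.37897293e+02 -9.78626296e-02
  6.02206569e-02] 3.057160104263318e-08
cap [ 0.483  -0.2165  0.258 ]
main [ 0.613  -0.1398  0.259 ]
saf [ 0.546  -0.0656  0.259 ]
h [ 0.6926 -0.104   0.212 ]
hb [ 0.6926 -0.104   0.158 ]
hinge [0.5077 0.0187 0.22  ]
c-0.12-0.14 [0.4952 0.0236 0.22  ]
c-0.120.14 [ 0.6829 -0.1842  0.22  ]
c0.12-0.14 [ 0.3171 -0.1373  0.22  ]
c0.120.14 [ 0.5049 -0.3451  0.22  ]
scene storage_bottle [ 0.492 -0.212  0.257] dist hinge 0.232
scene beaker [0.651 0.405 0.082] dist hinge 0.413
scene cuvette_rack [0.436 0.406 0.052] dist hinge 0.394
scene pipette_tray [ 0.794 -0.002  0.03 ] dist hinge 0.287
scene pocket_meter [ 0.401 -0.574  0.027] dist hinge 0.602
scene drop_bottle [ 0.769 -0.263  0.046] dist hinge 0.384
top storage_bottle [0.738 0.291 0.12 ] dist hinge 0.357
top beaker [0.655 0.455 0.021] dist hinge 0.46
top cuvette_rack [0.405 0.446 0.021] dist hinge 0.439
top pipette_tray [0.795 0.009 0.026] dist hinge 0.287
top pocket_meter [ 0.76  -0.253  0.059] dist hinge 0.371
top drop_bottle [ 0.761 -0.247  0.075] dist hinge 0.367
```

View pics/scene2.png

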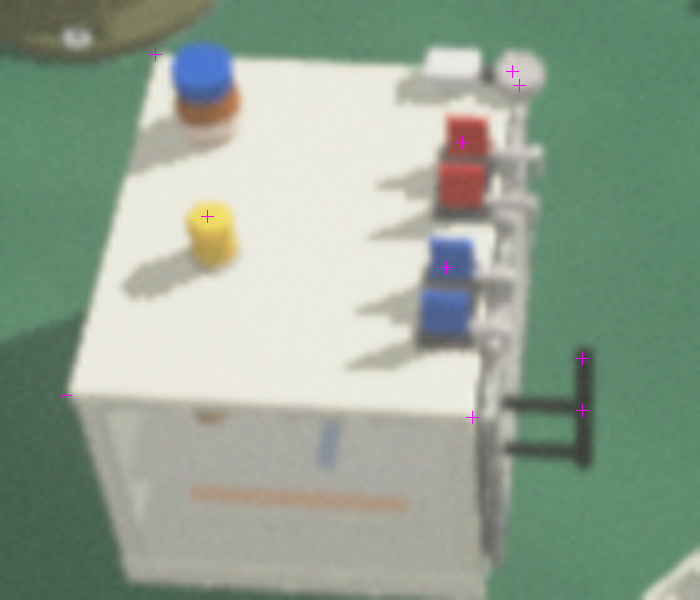

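View pics/top2.png

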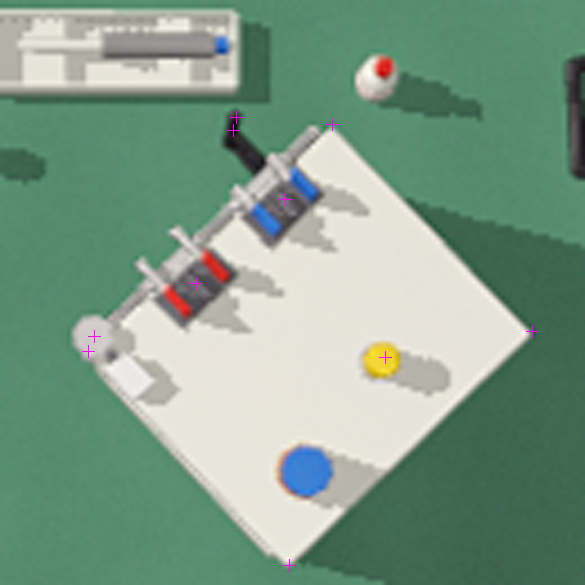

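```bash
cat >> h.py <<'E'
def mv(o,pos,yaw):
    A=rot(o["tool_rot"]); B=R.from_euler('xyz',[180,0,yaw],degrees=True).as_matrix()
    s=A.T@(np.array(pos)-o["tool_pos"]); r=R.from_matrix(A.T@B).as_rotvec(degrees=True)
    return s.round(4),r.round(2)
E
python3 - <<'E'
from cell import *
from h import *
print(mv(get_obs(),[.483,-.2165,.35],42.1))
E
```

```text
(array([ 0.3847, -0.2864, -0.1275]), array([ 1.000e-02,  0.000e+00, -2.286e+01]))
```

Request:
arm_command(
  targets=[
    [[0.02,-0.015,-0.04,0,0,-2,-1],[0.05,-0.037,-0.07,0,0,-4,-1],[0.09,-0.067,-0.1,0,0,-7,-1],[0.13,-0.097,-0.12,0,0,-10,-1],[0.17,-0.127,-0.1275,0,0,-13,-1],[0.21,-0.157,-0.1275,0,0,-16,-1],[0.25,-0.187,-0.1275,0,0,-19,-1],[0.29,-0.216,-0.1275,0,0,-22.86,-1],[0.33,-0.246,-0.1275,0,0,-22.86,-1],[0.365,-0.272,-0.1275,0,0,-22.86,-1]],
  ],
)

```text
time_s: 3.1
tool_pos: [0.4671, -0.2391, 0.3505]
tool_rot: [179.9, 0.0, 42.1]
force: [1.2, 0.1, -0.8]
grip_width: 0.0871
```

```bash
python3 - <<'E'
from cell import *
from h import *
o=get_obs(); print(o["qpos"].round(1),o["force"].round(1));print(mv(o,[.483,-.2165,.245],42.1))
E
```

```text
[ 48.2   2.2 -24.7  87.7   1.   90.2 -24.4] [ 1.2  0.1 -0.8]
(array([ 0.027 , -0.0062,  0.1055]), array([ 0.07,  0.01, -0.01]))
```

Request:
arm_command(
  targets=[
    [[0.027,-0.006,0.01,0,0,0,-1],[0.027,-0.006,0.04,0,0,0,-1],[0.027,-0.006,0.07,0,0,0,-1],[0.027,-0.006,0.1,0,0,0,-1],[0.027,-0.006,0.115,0,0,0,-1],[0.027,-0.006,0.1215,0,0,0,-1],[0.027,-0.006,0.1215,0,0,0,-1],[0.027,-0.006,0.1215,0,0,0,-1]],
  ],
)

```text
time_s: 3.9
tool_pos: [0.4831, -0.2187, 0.23]
tool_rot: [179.9, -0.0, 42.1]
force: [0.0, 0.2, -0.2]
grip_width: 0.0872
```

```bash
python3 - <<'E'
from cell import *
from h import *
o=get_obs(); print(o["tool_pos"],mv(o,[.483,-.2165,.229],42.1))
c=read_camera("scene"); cv2.imwrite("pics/s3.png",cv2.resize(c["img"][140:290,150:330,::-1],None,fx=4,fy=4,interpolation=cv2.INTER_CUBIC))
E
```

```text
[ 0.48309818 -0.21868846  0.22998266] (array([ 0.0014, -0.0017,  0.001 ]), array([ 0.12, -0.05, -0.01]))
```

View pics/s3.png

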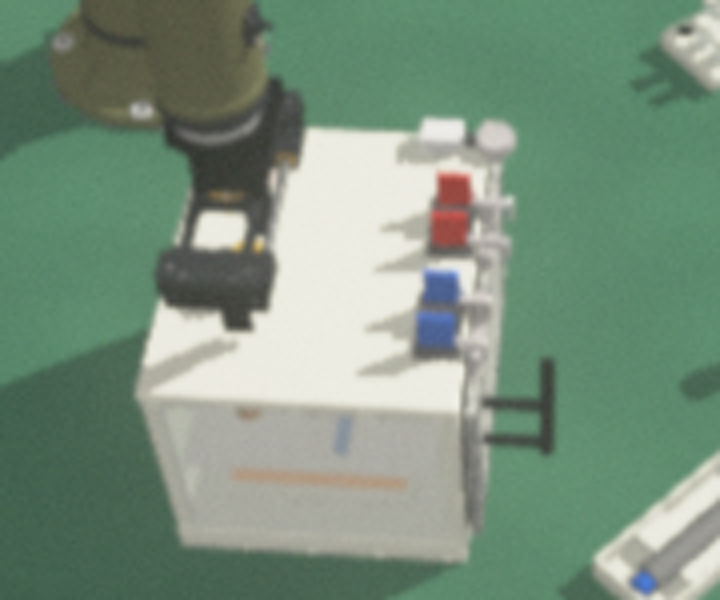

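The gripper straddles the cap on the roof, with the yellow visible between the fingers at about (250,245). I close on it.

Request:
arm_command(
  targets=[
    [[0.0014,-0.001,0,0,0,0,1],[0.0014,-0.001,0,0,0,0,1],[0.0014,-0.001,0,0,0,0,1],[0.0014,-0.001,0,0,0,0,1],[0.0014,-0.001,0,0,0,0,1],[0.0014,-0.001,0,0,0,0,1],[0.0014,-0.001,0,0,0,0,1],[0.0014,-0.001,0,0,0,0,1]],
  ],
  newtons=40,
)

```text
time_s: 4.75
tool_pos: [0.4821, -0.216, 0.2284]
tool_rot: [-179.9, 0.0, 42.1]
force: [-6.7, 6.5, 2.7]
grip_width: 0.0311
```

Request:
arm_command(
  targets=[
    [[0,0.002,0,0,0,0,1],[0,0.002,0,0,0,0,1],[0,0.002,0,0,0,0,1],[0,0.002,0,0,0,0,1]],
  ],
)

```text
time_s: 5.15
tool_pos: [0.481, -0.2148, 0.2283]
tool_rot: [-179.5, 0.1, 42.2]
force: [-8.7, 7.8, 6.6]
grip_width: 0.027
```

Request:
arm_command(
  targets=[
    [[0,-0.004,0,0,0,0,1],[0,-0.004,0,0,0,0,1],[0,-0.004,0,0,0,0,1]],
  ],
)

```text
time_s: 5.45
tool_pos: [0.4809, -0.2147, 0.2284]
tool_rot: [-179.9, 0.0, 42.1]
force: [-2.1, 2.0, 0.8]
grip_width: 0.0264
```

Request:
arm_command(
  targets=[
    [[0,0,-0.003,0,0,0,1],[0,0,-0.006,0,0,0,1],[0,0,-0.009,0,0,0,1],[0,0,-0.012,0,0,0,1],[0,0,-0.014,0,0,0,1],[0,0,-0.0155,0,0,0,1],[0,0,-0.0165,0,0,0,1],[0,0,-0.0165,0,0,0,1],[0,0,-0.0165,0,0,0,1]],
  ],
)

```text
time_s: 6.35
tool_pos: [0.4808, -0.2147, 0.2429]
tool_rot: [-179.8, 0.0, 42.1]
force: [3.8, 0.8, -25.2]
grip_width: 0.0272
```

Request:
arm_command(
  targets=[
    [[0,0,0.0015,0,0,0,1],[0,0,0.0015,0,0,0,1],[0,0,0.0015,0,0,0,-1],[0,0,0.0015,0,0,0,-1],[0,0,0.0015,0,0,0,-1],[0,0,0.0015,0,0,0,-1],[0,0,0.0015,0,0,0,-1],[0,0,-0.02,0,0,0,-1],[0,0,-0.06,0,0,0,-0.6],[0,0,-0.07,0,0,0,-0.6]],
  ],
)

```text
time_s: 7.35
tool_pos: [0.4831, -0.2159, 0.3198]
tool_rot: [179.6, -0.1, 42.1]
force: [0.5, -0.7, -0.0]
grip_width: 0.0695
```

```bash
python3 - <<'E'
from cell import *
from h import *
o=get_obs(); print(o["tool_pos"],o["force"],mv(o,[.613,-.1397,.32],42.1))
for n in ["scene","top"]:
  c=read_camera(n); P=cloud(c); im=c["img"]
  hsv=cv2.cvtColor(im,cv2.COLOR_RGB2HSV); H,S,V=[hsv[...,i].astype(int) for i in range(3)]
  m=(H>18)&(H<32)&(S>120)&(V>120); m[:195]=0;m[:,:170]=0;m[245:]=0;m[:,360:]=0
  q=P[m]; print(n,m.sum(),np.median(q,0),np.percentile(q[:,2],[5,90,99]))
  if n=="scene": cv2.imwrite("pics/s4.png",cv2.resize(im[140:290,150:330,::-1],None,fx=4,fy=4,interpolation=cv2.INTER_CUBIC))
E
```

```text
[ 0.48306721 -0.21590419  0.31980983] [ 0.4552455  -0.71383894 -0.00323832] (array([0.1475, 0.0305, 0.0004]), array([ 0.4 , -0.13, -0.01]))
scene 76 [ 0.49013745 -0.21923121  0.26426387] [0.24246904 0.27158718 0.32688465]
  return _methods._mean(a, axis=axis, dtype=dtype,
  ret = um.true_divide(
Traceback (most recent call last):
IndexError: index -1 is out of bounds for axis 0 with size 0
```

View pics/s4.png

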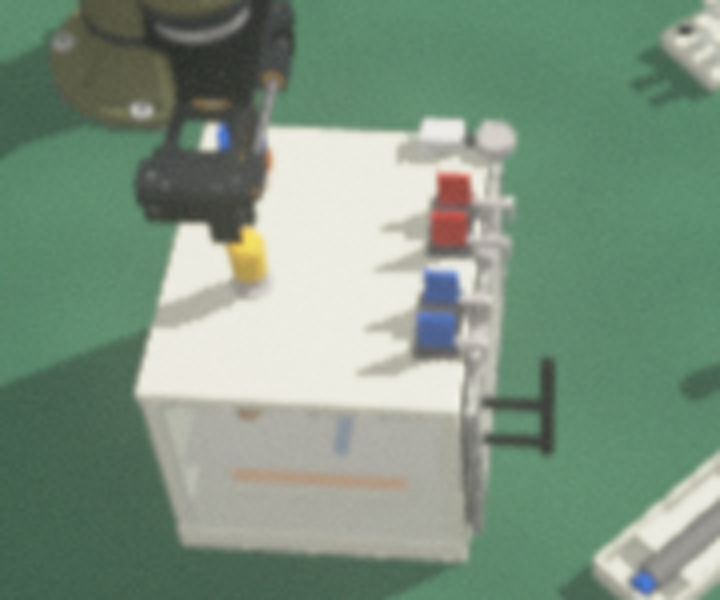

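Request:
arm_command(
  targets=[
    [[0.03,0.005,0,0,0,0,-0.7],[0.06,0.012,0,0,0,0,-0.7],[0.09,0.018,0,0,0,0,-0.7],[0.12,0.023,0,0,0,0,-0.7],[0.1475,0.028,0,0,0,0,-0.7],[0.1475,0.028,0.025,0,0,0,-0.7],[0.1475,0.028,0.05,0,0,0,-0.7],[0.1475,0.028,0.07,0,0,0,-0.7],[0.1475,0.028,0.085,0,0,0,-0.7],[0.1475,0.028,0.089,0,0,0,-0.7]],
  ],
)

```text
time_s: 8.45
tool_pos: [0.6084, -0.1369, 0.2242]
tool_rot: [-179.9, 0.1, 42.1]
force: [-4.3, 1.0, 4.6]
grip_width: 0.0743
```

```bash
python3 - <<'E'
from cell import *
from h import *
o=get_obs(); print(o["tool_pos"],o["force"],mv(o,[.6112,-.138,.23],42.1))
for n in ["scene"]:
  c=read_camera(n); im=c["img"]
  cv2.imwrite("pics/s5.png",cv2.resize(im[140:290,150:330,::-1],None,fx=4,fy=4,interpolation=cv2.INTER_CUBIC))
E
```

```text
[ 0.60836485 -0.13692701  0.22421418] [-4.254336    1.04282792  4.64557409] (array([ 0.0014,  0.0027, -0.0058]), array([-0.15,  0.12,  0.  ]))
```

View pics/s5.png

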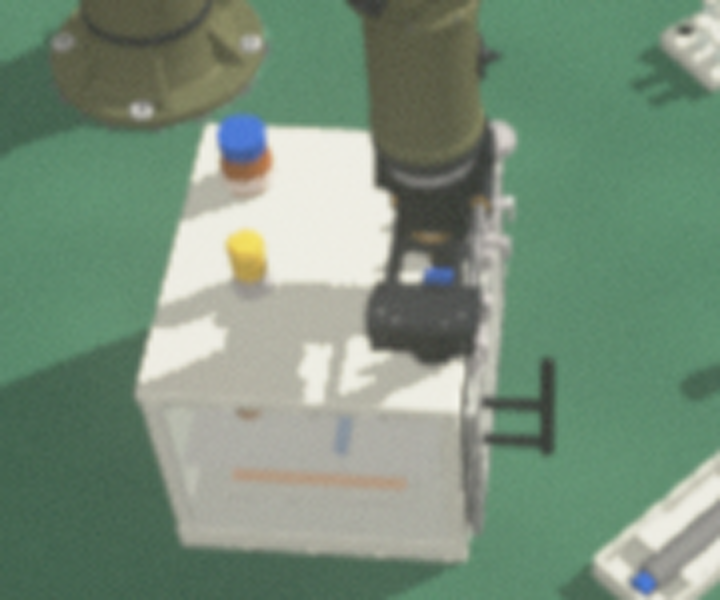

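Request:
arm_command(
  targets=[
    [[0.0014,0.002,-0.006,0,0,0,-0.7],[0.0014,0.002,-0.006,0,0,0,-0.7],[0.0014,0.002,-0.006,0,0,0,-0.7]],
  ],
)

```text
time_s: 8.8
tool_pos: [0.6127, -0.1377, 0.2331]
tool_rot: [179.9, -0.1, 42.1]
force: [-0.4, -0.4, 0.1]
grip_width: 0.0738
```

Request:
arm_command(
  targets=[
    [[0,0,0.002,0,0,0,1],[0,0,0.002,0,0,0,1],[0,0,0.002,0,0,0,1],[0,0,0.002,0,0,0,1],[0,0,0.002,0,0,0,1],[0,0,0.002,0,0,0,1],[0,0,0.002,0,0,0,1],[0,0,0.002,0,0,0,1]],
  ],
  newtons=30,
)

```text
time_s: 9.6
tool_pos: [0.613, -0.1389, 0.2302]
tool_rot: [179.8, -0.1, 42.0]
force: [4.4, -3.7, -2.3]
grip_width: 0.0287
```

```bash
python3 - <<'E'
from cell import *
from h import *
for n in ["scene"]:
  c=read_camera(n); im=c["img"]
  cv2.imwrite("pics/s6.png",cv2.resize(im[140:290,150:330,::-1],None,fx=4,fy=4,interpolation=cv2.INTER_CUBIC))
E
```

```text
(no output)
```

View pics/s6.png

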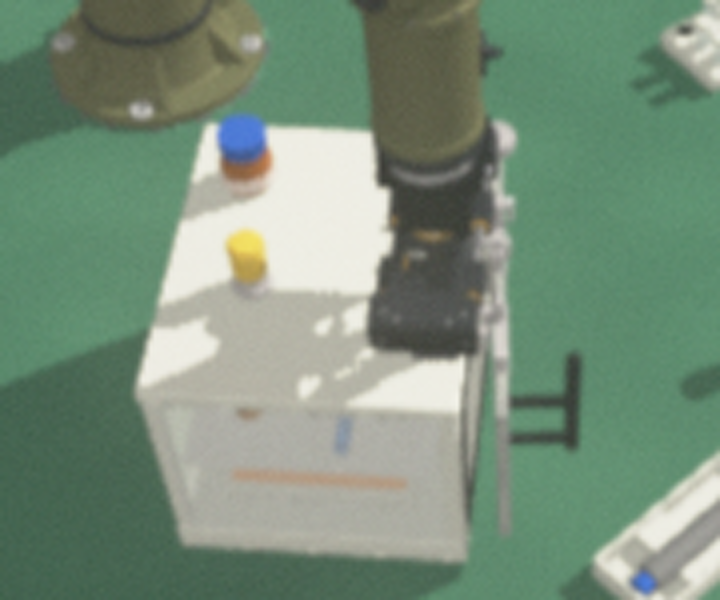

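Request:
arm_command(
  targets=[
    [[0,0,0,0,0,0,-0.7],[0,0,0,0,0,0,-0.7],[0,0,0,0,0,0,-0.7],[0,0,-0.003,0,0,0,-0.7],[0,0,-0.03,0,0,0,-0.7],[0,0,-0.065,0,0,0,-0.7],[0,-0.02,-0.065,0,0,0,-0.7],[0,-0.05,-0.065,0,0,0,-0.7],[0,-0.08,-0.065,0,0,0,-0.7],[0,-0.1,-0.065,0,0,0,-0.7]],
  ],
)

```text
time_s: 10.65
tool_pos: [0.5432, -0.0607, 0.2955]
tool_rot: [-179.9, 0.0, 42.2]
force: [0.4, 0.7, 0.1]
grip_width: 0.0737
```

```bash
python3 - <<'E'
from cell import *
from h import *
o=get_obs(); print(o["tool_pos"],o["force"],mv(o,[.5455,-.0645,.232],42.1))
for n in ["top","scene"]:
  c=read_camera(n); im=c["img"]
  b=(140,290,150,330) if n=="scene" else (140,290,220,400)
  cv2.imwrite(f"pics/{n}7.png",cv2.resize(im[b[0]:b[1],b[2]:b[3],::-1],None,fx=4,fy=4,interpolation=cv2.INTER_CUBIC))
E
```

```text
[ 0.54324601 -0.0606806   0.29550807] [0.38032259 0.65588784 0.08311519] (array([-0.0009,  0.0044,  0.0635]), array([-0.07,  0.02,  0.13]))
```

View pics/scene7.png

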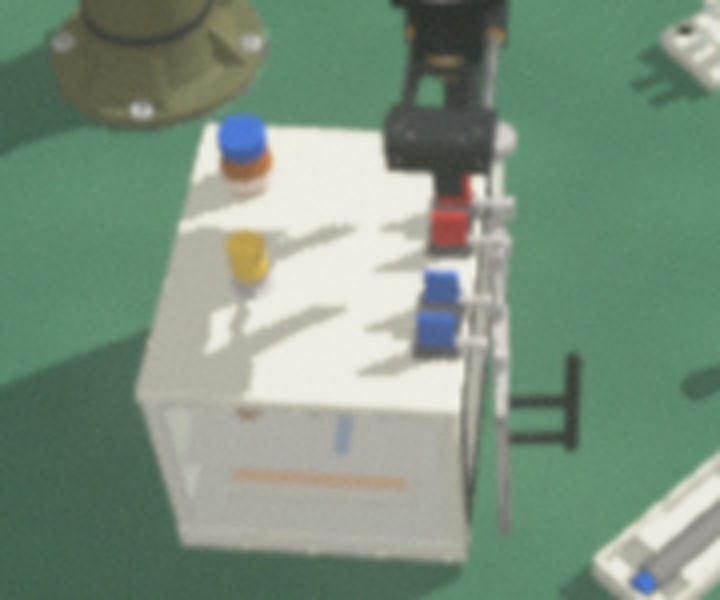

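Request:
arm_command(
  targets=[
    [[0,0.0045,0.015,0,0,0,-0.7],[0,0.0045,0.035,0,0,0,-0.7],[0,0.0045,0.05,0,0,0,-0.7],[0,0.0045,0.058,0,0,0,-0.7],[0,0.0045,0.062,0,0,0,-0.7],[0,0.0045,0.062,0,0,0,-0.7],[0,0.0045,0.062,0,0,0,-0.7]],
  ],
)

```text
time_s: 11.45
tool_pos: [0.5484, -0.0667, 0.2336]
tool_rot: [180.0, -0.0, 42.1]
force: [-0.4, -0.5, -0.4]
grip_width: 0.0741
```

Request:
arm_command(
  targets=[
    [[0,-0.001,0.002,0,0,0,1],[0,-0.001,0.002,0,0,0,1],[0,-0.001,0.002,0,0,0,1],[0,-0.001,0.002,0,0,0,1],[0,-0.001,0.002,0,0,0,1],[0,-0.001,0.002,0,0,0,1],[0,-0.001,0.002,0,0,0,1],[0,-0.001,0.002,0,0,0,1],[0,-0.001,0.002,0,0,0,1],[0,-0.001,0.002,0,0,0,1]],
  ],
)

```text
time_s: 12.45
tool_pos: [0.5461, -0.0645, 0.2314]
tool_rot: [-179.8, 0.1, 42.2]
force: [-4.2, 3.4, 4.2]
grip_width: 0.0293
```

```bash
python3 - <<'E'
from cell import *
from h import *
for n in ["scene"]:
  c=read_camera(n); im=c["img"]
  cv2.imwrite("pics/s8.png",cv2.resize(im[140:290,150:330,::-1],None,fx=4,fy=4,interpolation=cv2.INTER_CUBIC))
E
```

```text
(no output)
```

View pics/s8.png

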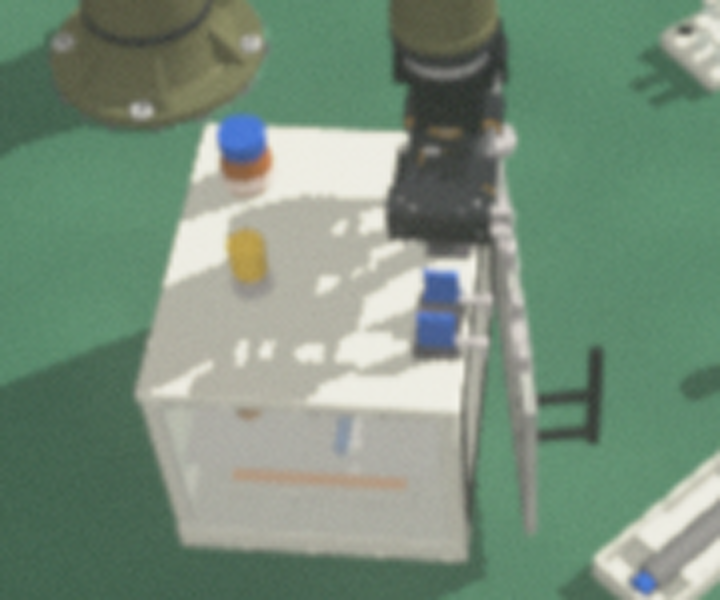

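The handle has moved out to (597,350), so the door is ajar by itself. I release the red catch and lift.

Request:
arm_command(
  targets=[
    [[0,0,0,0,0,0,-0.7],[0,0,0,0,0,0,-0.7],[0,0,0,0,0,0,-0.7],[0,0,-0.005,0,0,0,-0.7],[0,0,-0.03,0,0,0,-0.6],[0,0,-0.065,0,0,0,-0.4],[0,0,-0.09,0,0,0,-0.2],[0.0,0.0,-0.09,0,0,8,-0.1],[0.0,0.0,-0.09,0,0,16,-0.1],[0.0,0,-0.09,0,0,24,-0.1]],
  ],
)

```text
time_s: 13.5
tool_pos: [0.5476, -0.0663, 0.3217]
tool_rot: [179.9, -0.1, 17.7]
force: [-0.9, -0.2, -0.1]
grip_width: 0.0487
```

```bash
python3 - <<'E'
from cell import *
from h import *
o=get_obs(); print(o["tool_pos"],o["force"],o["qpos"].round(1))
T=cabT([.5-.001,-.1608+.001],-137.9)
H=T(-.126,-.128,0)
def hp(th,z=.19):
    c,s=np.cos(th),np.sin(th); return T(-.126-.055*c-.215*s,-.128-.055*s+.215*c,z)
for n in ["scene","top"]:
  c=read_camera(n); im=c["img"].copy(); P=cloud(c)
  for th in (.15,.2,.25):
    print(n,th,hp(th).round(4),proj(c,hp(th,.212)),proj(c,hp(th,.1)))
  m=(im.max(-1)<75)&(P[...,2]>.09)&(P[...,2]<.225)&(np.hypot(P[...,0]-.71,P[...,1]+.07)<.05)
  ys,xs=np.nonzero(m); print(m.sum(), [ (a,b,P[b,a].round(3)) for a,b in zip(xs,ys)][:30])
  b=(140,290,150,330) if n=="scene" else (140,290,220,400)
  cv2.imwrite(f"pics/{n}9.png",cv2.resize(im[b[0]:b[1],b[2]:b[3],::-1],None,fx=4,fy=4,interpolation=cv2.INTER_CUBIC))
E
```

```text
[ 0.54758105 -0.06631181  0.32173507] [-0.88336507 -0.18555249 -0.07220956] [ 33.7   6.4 -32.3  87.1   3.5  87.3 -70.8]
scene 0.15 [ 0.7079 -0.074   0.19  ] [296.74647262 228.50643286] [295.85610295 249.35142626]
scene 0.2 [ 0.7123 -0.0638  0.19  ] [300.16175379 227.46930393] [299.05662897 248.34255675]
scene 0.25 [ 0.7162 -0.0534  0.19  ] [303.48991752 226.30022917] [302.17662811 247.20502427]
45 [(np.int64(299), np.int64(228), array([ 0.712, -0.069,  0.214])), (np.int64(299), np.int64(229), array([ 0.711, -0.067,  0.206])), (np.int64(300), np.int64(229), array([ 0.714, -0.066,  0.209])), (np.int64(299), np.int64(230), array([ 0.712, -0.068,  0.203])), (np.int64(298), np.int64(231), array([ 0.711, -0.071,  0.2  ])), (np.int64(299), np.int64(231), array([ 0.712, -0.068,  0.198])), (np.int64(298), np.int64(232), array([ 0.711, -0.071,  0.194])), (np.int64(299), np.int64(232), array([ 0.713, -0.069,  0.195])), (np.int64(298), np.int64(233), array([ 0.711, -0.071,  0.19 ])), (np.int64(299), np.int64(233), array([ 0.713, -0.069,  0.189])), (np.int64(298), np.int64(234), array([ 0.71 , -0
[... 1737 characters left out ...]
, np.int64(171), array([ 0.71 , -0.07 ,  0.218])), (np.int64(291), np.int64(172), array([ 0.71 , -0.063,  0.199])), (np.int64(292), np.int64(172), array([ 0.706, -0.066,  0.217])), (np.int64(293), np.int64(172), array([ 0.706, -0.07 ,  0.216])), (np.int64(291), np.int64(173), array([ 0.706, -0.063,  0.198])), (np.int64(292), np.int64(173), array([ 0.705, -0.066,  0.204])), (np.int64(293), np.int64(173), array([ 0.707, -0.07 ,  0.197])), (np.int64(291), np.int64(174), array([ 0.706, -0.063,  0.18 ])), (np.int64(292), np.int64(174), array([ 0.707, -0.067,  0.177])), (np.int64(293), np.int64(174), array([ 0.708, -0.071,  0.173])), (np.int64(294), np.int64(175), array([ 0.707, -0.075,  0.158]))]
```

View pics/top9.png

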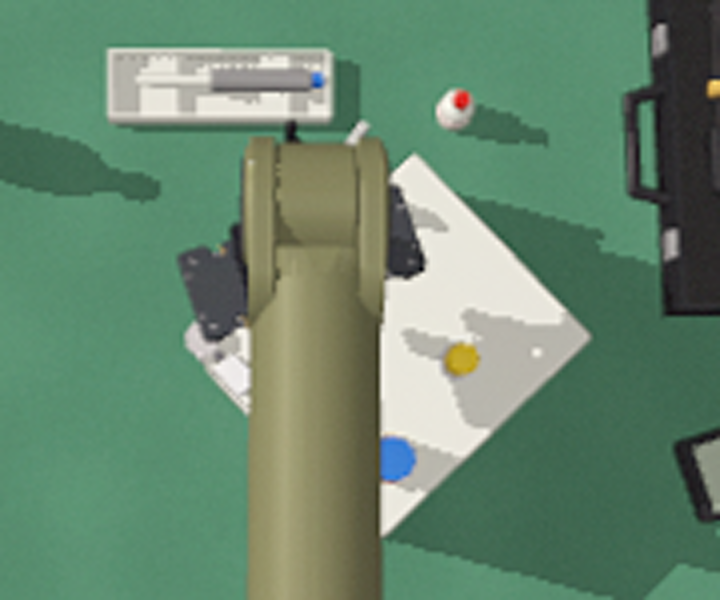

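View pics/scene9.png

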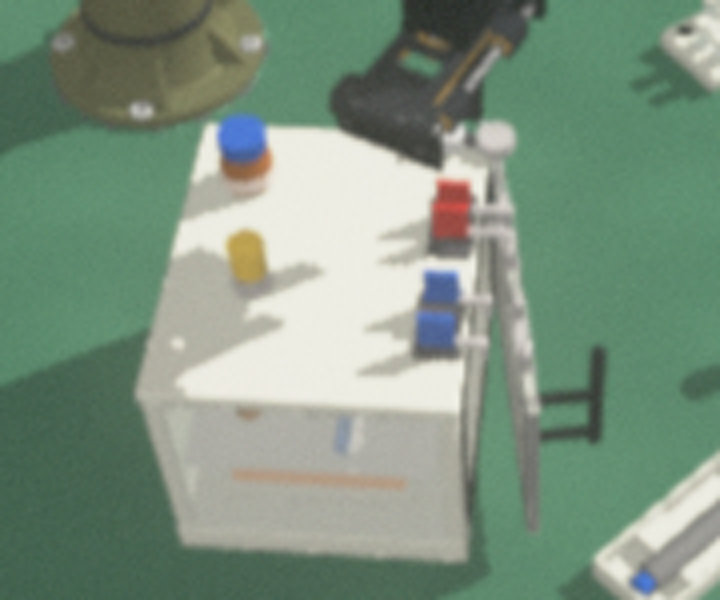

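```bash
python3 - <<'E'
from cell import *
from h import *
o=get_obs(); print(mv(o,[.711,-.067,.30],-30))
E
```

```text
(array([0.1553, 0.0514, 0.0216]), array([ 2.000e-02, -5.000e-02,  4.806e+01]))
```

Request:
arm_command(
  targets=[
    [[0.02,0.006,0,0,0,6,0],[0.04,0.012,0,0,0,12,0],[0.06,0.02,0,0,0,18,0.05],[0.08,0.026,0,0,0,24,0.05],[0.1,0.033,0,0,0,30,0.05],[0.12,0.04,0,0,0,36,0.05],[0.14,0.046,0.01,0,0,42,0.05],[0.155,0.051,0.02,0,0,48,0.05],[0.155,0.051,0.0216,0,0,48,0.05],[0.155,0.051,0.0216,0,0,48,0.05]],
  ],
)

```text
time_s: 14.6
tool_pos: [0.71, -0.0663, 0.2987]
tool_rot: [180.0, 0.1, -29.7]
force: [-0.0, -0.1, -0.4]
grip_width: 0.0413
```

```bash
python3 - <<'E'
from cell import *
from h import *
o=get_obs(); print(o["tool_pos"],o["qpos"].round(1)); print(mv(o,[.711,-.067,.176],-30))
for n in ["scene"]:
  c=read_camera(n); im=c["img"]
  print(proj(c,o["tool_pos"])) 
  cv2.imwrite("pics/s10.png",cv2.resize(im[140:290,180:360,::-1],None,fx=4,fy=4,interpolation=cv2.INTER_CUBIC))
E
```

```text
[ 0.70999967 -0.06630473  0.29867168] [  19.9   27.5  -26.3   64.4   11.8   90.7 -123.3]
(array([0.0014, 0.    , 0.1227]), array([0.04, 0.09, 0.34]))
[299.93977141 209.29235795]
```

View pics/s10.png

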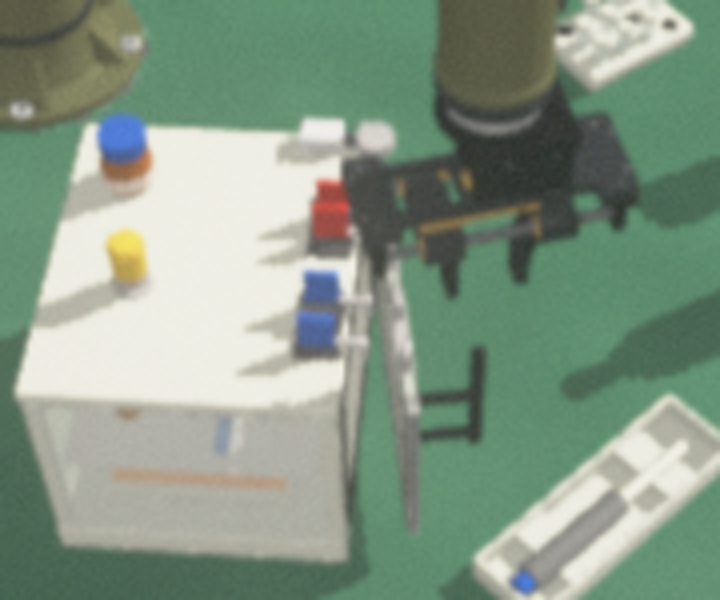

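Request:
arm_command(
  targets=[
    [[0.001,0,0.0,0,0,6,0.05],[0.001,0,0.02,0,0,12,0.05],[0.001,0,0.045,0,0,12,0.05],[0.001,0,0.065,0,0,12,0.05],[0.001,0,0.075,0,0,12,0.05],[0.001,0,0.075,0,0,12,0.05]],
  ],
)

```text
time_s: 15.25
tool_pos: [0.7102, -0.0672, 0.2238]
tool_rot: [179.9, 0.1, -41.8]
force: [-0.1, -0.4, 0.5]
grip_width: 0.0413
```

```bash
python3 - <<'E'
from cell import *
from h import *
o=get_obs(); print(o["tool_pos"],o["qpos"].round(1),o["force"]); print(mv(o,[.711,-.067,.186],-42))
for n in ["scene"]:
  c=read_camera(n); im=c["img"]
  cv2.imwrite("pics/s11.png",cv2.resize(im[160:290,230:360,::-1],None,fx=4.6,fy=4.6,interpolation=cv2.INTER_CUBIC))
E
```

```text
[ 0.71023282 -0.06715432  0.2238301 ] [  19.5   28.2  -24.2   71.7   11.3   82.6 -135.5] [-0.13150232 -0.41669737  0.51301135]
(array([ 0.0005, -0.0007,  0.0378]), array([0.08, 0.07, 0.16]))
```

View pics/s11.png

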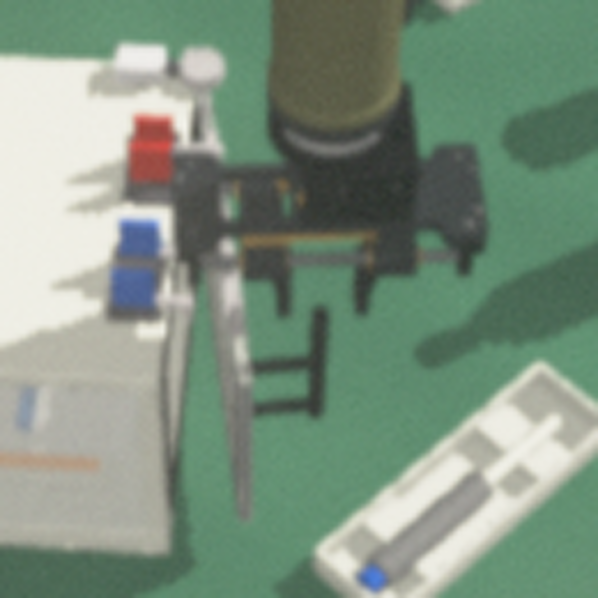

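Request:
arm_command(
  targets=[
    [[0,0,0.015,0,0,0,0.05],[0,0,0.027,0,0,0,0.05],[0,0,0.035,0,0,0,0.05],[0,0,0.037,0,0,0,0.05],[0,0,0.037,0,0,0,0.05],[0,0,0.037,0,0,0,0.05]],
  ],
)

```text
time_s: 15.9
tool_pos: [0.7115, -0.0668, 0.1879]
tool_rot: [-180.0, -0.0, -41.9]
force: [-0.6, 0.1, -0.8]
grip_width: 0.0416
```

Request:
arm_command(
  targets=[
    [[0,0,0.001,0,0,0,1],[0,0,0.001,0,0,0,1],[0,0,0.001,0,0,0,1],[0,0,0.001,0,0,0,1],[0,0,0.001,0,0,0,1],[0,0,0.001,0,0,0,1]],
  ],
  newtons=30,
)

```text
time_s: 16.5
tool_pos: [0.7109, -0.0668, 0.1865]
tool_rot: [180.0, 0.0, -41.9]
force: [-2.1, 0.3, 1.5]
grip_width: 0.011
```

```bash
python3 - <<'E'
from cell import *
from h import *
o=get_obs(); print(o["tool_pos"],o["qpos"].round(1),o["force"])
for n in ["scene"]:
  c=read_camera(n); im=c["img"]
  cv2.imwrite("pics/s12.png",cv2.resize(im[160:290,230:360,::-1],None,fx=4.6,fy=4.6,interpolation=cv2.INTER_CUBIC))
E
```

```text
[ 0.71088986 -0.06681959  0.18651809] [  19.6   29.1  -24.1   74.6   11.7   78.7 -135.9] [-2.06681618  0.27654859  1.51350997]
```

View pics/s12.png

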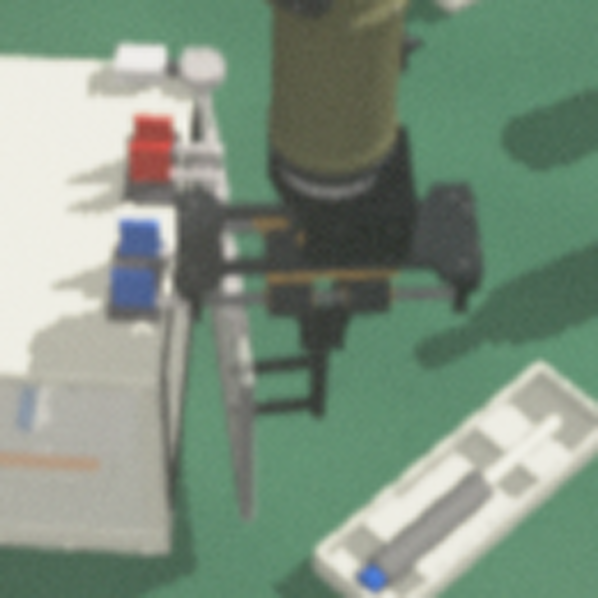

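```bash
cat >> h.py <<'E'
T=cabT([.499,-.1598],-137.9); H=T(-.126,-.128,0)[:2]
PH0=np.arctan2(*( (T(-.126-.055,-.128+.215,0)[:2]-H)[::-1]))
def door(o):
    d=o["tool_pos"][:2]-H; return np.arctan2(d[1],d[0])-PH0, np.hypot(*d)
def arc(o,th1,n,yaw1,z=.1865):
    th0,r0=door(o); y0=o["tool_rot"][2]; rows=[]
    for k in range(1,n+1):
        f=k/n; th=th0+(th1-th0)*f; r=.2219 if f>.3 else r0+(.2219-r0)*f/.3
        p=[*(H+r*np.array([np.cos(PH0+th),np.sin(PH0+th)])),z]
        s,rv=mv(o,p,y0+(yaw1-y0)*f); rows.append([round(float(s[0]),3),round(float(s[1]),3),round(float(s[2]),3),0,0,round(float(rv[2]),1),1])
    return rows
E
python3 - <<'E'
from cell import *
from h import *
o=get_obs(); print(H,door(o)); print(arc(o,.75,10,-10))
E
```

```text
[0.50667435 0.01964666] (np.float64(0.18520626069226237), np.float64(0.22177467822946667))
[[-0.004, -0.012, -0.0, 0, 0, -3.2, 1], [-0.009, -0.023, -0.0, 0, 0, -6.4, 1], [-0.015, -0.034, -0.0, 0, 0, -9.6, 1], [-0.021, -0.045, -0.0, 0, 0, -12.8, 1], [-0.028, -0.056, -0.0, 0, 0, -15.9, 1], [-0.036, -0.066, -0.0, 0, 0, -19.1, 1], [-0.044, -0.075, -0.0, 0, 0, -22.3, 1], [-0.052, -0.084, -0.0, 0, 0, -25.5, 1], [-0.061, -0.093, -0.0, 0, 0, -28.7, 1], [-0.071, -0.101, -0.0, 0, 0, -31.9, 1]]
```

Request:
arm_command(
  targets=[
    [[-0.004,-0.012,0,0,0,-3.2,1],[-0.009,-0.023,0,0,0,-6.4,1],[-0.015,-0.034,0,0,0,-9.6,1],[-0.021,-0.045,0,0,0,-12.8,1],[-0.028,-0.056,0,0,0,-15.9,1],[-0.036,-0.066,0,0,0,-19.1,1],[-0.044,-0.075,0,0,0,-22.3,1],[-0.052,-0.084,0,0,0,-25.5,1],[-0.061,-0.093,0,0,0,-28.7,1],[-0.071,-0.101,0,0,0,-31.9,1]],
  ],
)

```text
time_s: 17.55
tool_pos: [0.7254, 0.0547, 0.1866]
tool_rot: [179.9, 0.0, -9.9]
force: [-2.6, -3.4, 2.8]
grip_width: 0.0114
```

```bash
python3 - <<'E'
from cell import *
from h import *
o=get_obs(); print(door(o),o["force"],o["grip_width"],o["qpos"].round()); print(arc(o,1.15,9,22))
E
```

```text
(np.float64(0.7447111281524895), np.float64(0.22151041489319728)) [-2.59799591 -3.38126155  2.79286551] 0.011367642565646048 [  14.   32.  -31.   72.   16.   80. -116.]
[[-0.003, -0.009, 0.0, 0, 0, -3.5, 1], [-0.007, -0.019, 0.0, 0, 0, -7.1, 1], [-0.011, -0.028, 0.0, 0, 0, -10.6, 1], [-0.016, -0.036, -0.0, 0, 0, -14.2, 1], [-0.021, -0.045, -0.0, 0, 0, -17.7, 1], [-0.027, -0.053, -0.0, 0, 0, -21.3, 1], [-0.032, -0.062, -0.0, 0, 0, -24.8, 1], [-0.039, -0.069, -0.0, 0, 0, -28.4, 1], [-0.045, -0.077, -0.0, 0, 0, -31.9, 1]]
```

Request:
arm_command(
  targets=[
    [[-0.003,-0.009,0,0,0,-2.6,1],[-0.007,-0.019,0,0,0,-5.2,1],[-0.011,-0.028,0,0,0,-7.8,1],[-0.016,-0.036,0,0,0,-10.4,1],[-0.021,-0.045,0,0,0,-13,1],[-0.027,-0.053,0,0,0,-15.6,1],[-0.032,-0.062,0,0,0,-18.2,1],[-0.039,-0.069,0,0,0,-20.8,1],[-0.045,-0.077,0,0,0,-23.4,1]],
  ],
)

```text
time_s: 18.45
tool_pos: [0.6938, 0.1389, 0.1865]
tool_rot: [179.9, 0.1, 13.5]
force: [-6.3, -5.6, 3.6]
grip_width: 0.0112
```

```bash
python3 - <<'E'
from cell import *
from h import *
o=get_obs(); print(door(o),o["force"],o["grip_width"],o["qpos"].round()); print(arc(o,1.6,10,39))
c=read_camera("scene"); im=c["img"]
cv2.imwrite("pics/s13.png",cv2.resize(im[110:290,200:420,::-1],None,fx=3.2,fy=3.2,interpolation=cv2.INTER_CUBIC))
E
```

```text
(np.float64(1.1528272395151302), np.float64(0.22186709264586765)) [-6.26475396 -5.57175409  3.61289756] 0.011153293201012611 [  11.   31.  -37.   75.   18.   80. -101.]
[[-0.003, -0.009, -0.0, 0, 0, -2.5, 1], [-0.007, -0.018, -0.0, 0, 0, -5.1, 1], [-0.011, -0.027, -0.0, 0, 0, -7.6, 1], [-0.016, -0.036, -0.0, 0, 0, -10.2, 1], [-0.021, -0.045, -0.0, 0, 0, -12.7, 1], [-0.027, -0.053, -0.0, 0, 0, -15.3, 1], [-0.032, -0.061, -0.0, 0, 0, -17.8, 1], [-0.038, -0.069, -0.0, 0, 0, -20.4, 1], [-0.045, -0.076, -0.0, 0, 0, -22.9, 1], [-0.052, -0.084, -0.0, 0, 0, -25.5, 1]]
```

View pics/s13.png

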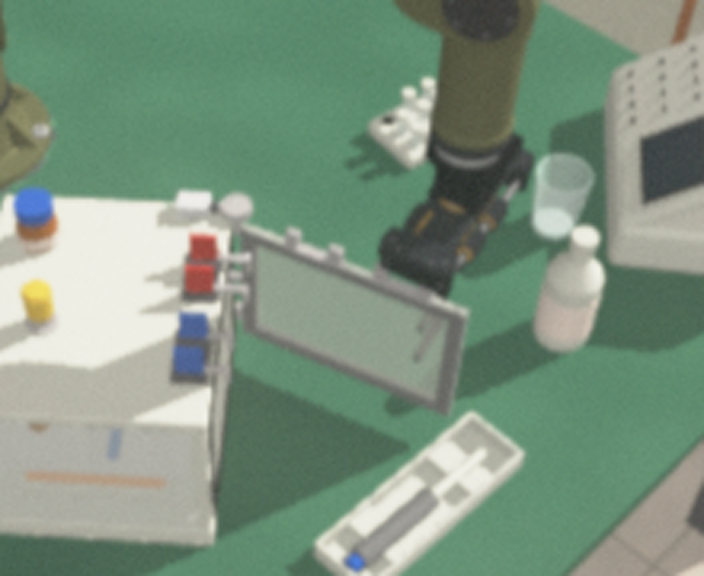

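Request:
arm_command(
  targets=[
    [[-0.003,-0.009,0,0,0,-2.5,1],[-0.007,-0.018,0,0,0,-5.1,1],[-0.011,-0.027,0,0,0,-7.6,1],[-0.016,-0.036,0,0,0,-10.2,1],[-0.021,-0.045,0,0,0,-12.7,1],[-0.027,-0.053,0,0,0,-15.3,1],[-0.032,-0.061,0,0,0,-17.8,1],[-0.038,-0.069,0,0,0,-20.4,1],[-0.045,-0.076,0,0,0,-22.9,1],[-0.052,-0.084,0,0,0,-25.5,1]],
  ],
)

```text
time_s: 19.5
tool_pos: [0.625, 0.2078, 0.1865]
tool_rot: [179.9, 0.0, 39.0]
force: [-1.6, -5.4, 2.8]
grip_width: 0.0111
```

```bash
python3 - <<'E'
from cell import *
from h import *
o=get_obs(); print(door(o),o["force"],o["grip_width"],o["qpos"].round()); print(arc(o,1.86,7,54))
E
```

```text
(np.float64(1.5949886173240189), np.float64(0.22226305811467764)) [-1.57536921 -5.44569212  2.78375165] 0.011069605573958457 [ 12.  26. -44.  83.  18.  78. -84.]
[[-0.003, -0.008, -0.0, 0, 0, -2.1, 1], [-0.006, -0.016, -0.0, 0, 0, -4.3, 1], [-0.01, -0.023, -0.0, 0, 0, -6.4, 1], [-0.014, -0.031, -0.0, 0, 0, -8.6, 1], [-0.018, -0.038, -0.0, 0, 0, -10.7, 1], [-0.022, -0.045, -0.0, 0, 0, -12.9, 1], [-0.026, -0.052, -0.0, 0, 0, -15.0, 1]]
```

Request:
arm_command(
  targets=[
    [[-0.003,-0.008,0,0,0,-2.1,1],[-0.006,-0.016,0,0,0,-4.3,1],[-0.01,-0.023,0,0,0,-6.4,1],[-0.014,-0.031,0,0,0,-8.6,1],[-0.018,-0.038,0,0,0,-10.7,1],[-0.022,-0.045,0,0,0,-12.9,1],[-0.026,-0.052,0,0,0,-15,1],[-0.026,-0.052,0,0,0,-15,1],[-0.026,-0.052,0,0,0,-15,1]],
  ],
)

```text
time_s: 20.4
tool_pos: [0.5716, 0.2327, 0.1864]
tool_rot: [179.9, 0.1, 54.0]
force: [-0.1, -5.0, 2.9]
grip_width: 0.0111
```

```bash
python3 - <<'E'
from cell import *
from h import *
o=get_obs(); print(door(o),o["force"],o["grip_width"],o["qpos"].round(),o["joint_velocities"].round(1),o["time_s"])
for n in ["scene","top"]:
  c=read_camera(n); im=c["img"]
  b=(90,290,170,430) if n=="scene" else (100,300,150,410)
  cv2.imwrite(f"pics/{n}14.png",cv2.resize(im[b[0]:b[1],b[2]:b[3],::-1],None,fx=3,fy=3,interpolation=cv2.INTER_CUBIC))
E
```

```text
(np.float64(1.8605681427985177), np.float64(0.22269764769090875)) [-0.07859919 -4.97304131  2.92032221] 0.011107769665762305 [ 14.  22. -49.  90.  17.  76. -73.] [ 0.   0.2  0.2 -0.3  0.1 -0.2 -0.1] 20.4
```

View pics/scene14.png

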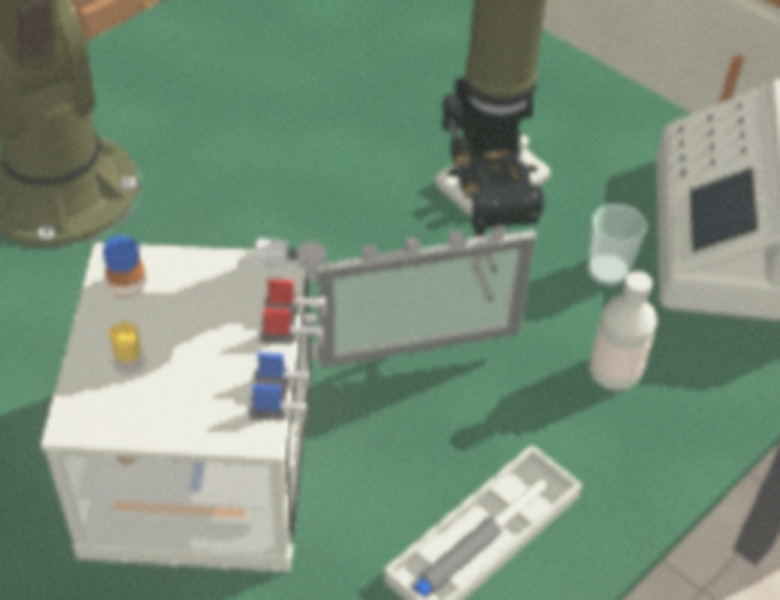

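View pics/top14.png

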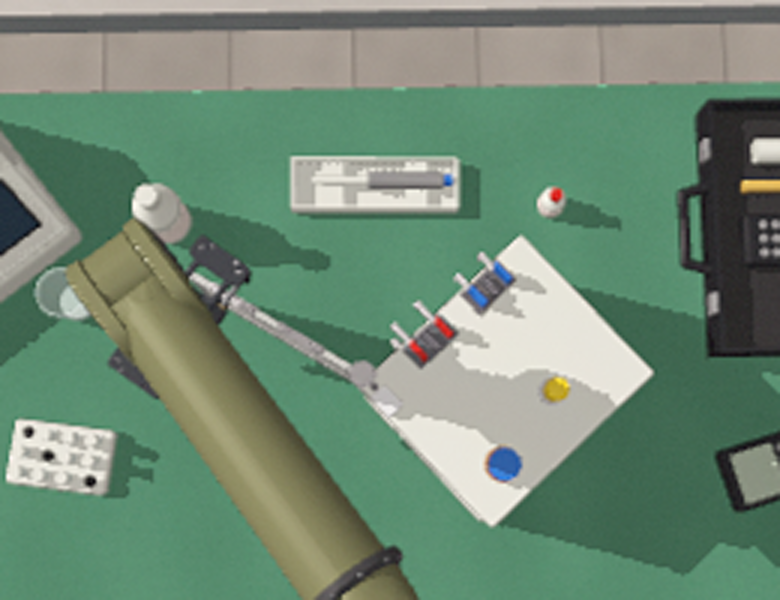

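The door stands at 1.86 rad, about 107°, and is at rest in the grip. The cap is still up and everything around the cabinet is in place.

```bash
python3 - <<'E'
from cell import *
from h import *
o=get_obs(); print(door(o),o["force"].round(1),o["joint_velocities"].round(1),o["grip_width"])
c=read_camera("scene"); P=cloud(c); hsv=cv2.cvtColor(c["img"],cv2.COLOR_RGB2HSV); H_,S,V=[hsv[...,i].astype(int) for i in range(3)]
m=(H_>18)&(H_<32)&(S>120)&(V>90)&(np.hypot(P[...,0]-.483,P[...,1]+.2165)<.04)&(P[...,2]>.2); print("cap top z",np.percentile(P[m][:,2],[50,90]))
print(sign_off())
E
```

```text
(np.float64(1.8596767556635108), np.float64(0.22268248335451968)) [-0.6 -4.8  2.5] [ 0.   0.1  0.  -0.  -0.   0.  -0. ] 0.011140548118410297
cap top z [0.26355339 0.2707549 ]
the job is handed in; nothing more can be done
None
```

The job is handed in at about 20 s of the 64 s allowed. The door is held at rest at about 1.86 rad (107°), 17° beyond square to the front.

- **Vent cap:** I pulled it up through its click. The tool rose 14.5 mm and met about 25 N at the top stop. The last depth reading put its top at about 0.271 m, against 0.258 m when down, so it stayed up.
- **Main (blue) catch:** I squeezed it to 29 mm over the tabs, and the picture showed the door cracked open. On the way down the fingertips first touched the base plate lightly, at about 5 N. I lifted 6 to 9 mm clear before squeezing.
- **Safety (red) catch:** I squeezed it to 29 mm, and the door came ajar by itself, at about 0.19 rad.
- **Door:** I gripped the handle and swung the door past its check. At hand-in the grip opening was 11 mm on the 12 mm bar, the force on the tool was about 5 N, and joint speeds were practically zero.

The door angle comes from the tool position and the fitted cabinet pose. A rough reading of the top picture gave about 109°, which agrees.

My camera measurement of the cap was about 2.5 mm off along the jaws. I corrected the later targets for that. In the last pictures the jar, bottles, beaker, rack, tray and meter look as they did at the start; I did not re-measure their positions.

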